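# Take a lacquer reading on a panel and present the gauge's screen

### The job

Draw the blue lacquer gauge out of its dock and, holding it upright, gently press its sprung brass tip about halfway in for a moment on the green spot of the white panel, then on the orange spot. Then tilt the gauge back by 45 degrees or a little more, so that its screen looks up, with all of it at least 15 cm above the bench, and finish while still holding it there, still and in the gripper alone: do not put it down or let go. Leave the tape roll, the cleaner bottle and the screwdriver where they are.

Things in the scene. Friction and masses are not known exactly. Their poses are not given: they have to be found in the camera images.
- gauge: loose gauge, 0.15-0.3 kg, 146 mm long, standing tip-down in the dock. Blue box head 28 (x) x 44 (y) x 66 (z) mm on a steel barrel 22 mm in diameter, 45 long, then black nose and brass tip. Origin: centre of the head's underside (rests on the dock's top); z up through the head, tip at z = -80 mm, centre of mass at +18 mm; x points out of the screen's face. Gripped across y, the screen stays free
- screen (a point): centre of the pale green screen in the black bezel on the head's +x face, 42 mm above the head's underside
- tip (a point): lowest point of the gauge's round brass tip (8 mm in diameter), on the gauge's axis 80 mm below the head's underside while not pressed
- plunger (a joint): how far the sprung tip is pressed into the gauge, m: 0 is out, 0.010 is the stop; the spring gives 1 N at the start and 5 N at the stop
- dock: aluminium dock fixed to the bench; origin at the centre of its underside. Base 110 x 120 mm, two uprights, top plate 70 (x) x 96 (y) x 15 mm, its upper face 95 mm above the bench, with a 26 mm round hole in which the barrel hangs, tip 15 mm above the bench. The gauge's axes are parallel to the dock's; the screen faces the dock's +x. Lift the gauge straight up by 85 mm or more to clear it
- panel: white lacquered furniture panel with wood-coloured edges, 160 (x) x 240 (y) x 18 (z) mm, fixed to the bench; origin at the centre of its underside, z up
- green_spot: green test spot, a fixed hard disc 28 mm in diameter and 3 mm thick on the panel; origin at the centre of its underside, so its upper face is 3 mm higher (21 mm above the bench)
- orange_spot: orange test spot, a fixed hard disc of the same size and height on the panel; origin at the centre of its underside. The two spots lie 110 to 195 mm apart, and either may be on either half of the panel
- tape_roll: wood-coloured roll of edge tape lying flat, 80 mm in diameter, 22 mm high; bystander, origin at the centre of its underside
- cleaner: white bottle with red cap, 54 mm in diameter, 100 mm high; bystander, origin at the centre of its underside
- screwdriver: screwdriver lying on the bench; bystander
Things that resemble listed ones, but are neither listed nor needed, are in the scene too. There is more than one size of the gauge; the job needs the largest.

How it is judged:
By the outcome, as a careful person would: the job done as asked, in the order asked, and still so for the second after the job is handed in, while the arm keeps its last pose, push and grip.
It also fails if it takes over 54 s, if anything falls off the work surface, if the arm or the gripper's body presses on something with over 40 N, if the wrist force passes 120 N, or if a joint passes its speed limit or range.

### The arm

A 6-joint arm with a two-finger parallel gripper is mounted at the origin on the work surface. World frame = base frame: x ahead of the robot, y to its left, z up, the work surface at z = 0. Lengths are in m, angles in rad, forces in N, time in s.
With the tool pointing down it reaches from about 0.375 to 0.9 m from the base axis. Payload 3.1 kg.
Tool frame: the origin (TCP) lies on the centre line of the jaws, within the pads' length; the fingertips stand 8 mm ahead of it and the grasp point (between the pads) lies 11 mm behind it; z points along the fingers, y is the line along which they close (so a half turn about z gives the same grasp; the last joint's range is limited). The gripper opens to 87 mm and grips with 3 to 60 N. Pads are 19 mm wide; open, the fingers measure 117 mm over their backs; the gripper's body (75 mm by 190 mm) begins 51 mm behind the grasp point.
Start: joints at [-1.474, 0.527, 1.433, -0, 1.181, -0.178], TCP at [0.17, -0.601, 0.231] pointing down, gripper open.
Joint ranges: [-3.08, 3.08], [-0.75, 2.2], [0.22, 2.44], [-1.43, 4.57], [0, 2.65], [-2.85, 2.85]. Speed limits (rad/s): [2.79, 2.79, 3.14, 3.14, 3.14, 3.14].

### API

Orientations are given as a unit quaternion [x, y, z, w].
In Python, from rig import robot gives the robot as it stands. The module is installed in compiled form; this text tells all that it offers.
- The arm moves only by the tool send_rows, never from a script. Its argument "increments" is one flat list of numbers, 7 for each row, row after row: the turn, a rotation vector about the world's x, y, z in rad, then the shift along the world's x, y, z in cm, then the opening, from 0 (shut) to 1 (fully open). A call has 1 to 20 rows; each row shifts and turns the commanded pose from where the row before left it; what a row does not reach is not made up. A row lasts 1/12 s, in which the tool goes at most 41.7 mm and 7.16 degrees, less where a joint would pass 70% of its speed; a pose out of reach is approached as far as the arm can. A call is refused whole if a number of a shift passes 4.17 or a number of a turn 0.125, either way. A call with a gripper value outside its range is refused whole. The fingers move at their own pace and stop on an object; "newtons" is the grip in N (left out, the last holds). Time passes only in rows, so rows that do not move let the fingers close. It gives the time, the measured TCP pose, the force, the opening and the grip force at its end, in the units of the state.
- robot.get_obs(): the state, without advancing time (a new reading comes with each control period).
- robot.camera(name): name is "scene" or "top" or "wrist"; returns a dict with "image" (384x512x3 uint8, red, green, blue), "range_z" (384x512 float32, m along the optical axis (not along the pixel's ray), 0 where there is no reading), "fx", "fy", "cx", "cy" (pixels), "R" (3x3) and "t" (3): a world point X has camera coordinates R X + t. Camera axes: x right, y down, z forward; pixel columns grow to the right and rows downward; lengths in m; the calibration is good to about 2 mm. A picture is of the moment at which its call begins.
- robot.hand_in(): hands the job in; it is judged then, once.
The state is a dict: "time": time; "q": joint angles; "joint_velocities": joint speeds; "joint_torque": joint torques, N m; "position": TCP position; "tool_rot": TCP orientation; "ft_force": force on the tool from outside, world axes, zero at the start; "moment": the same for the moment, N m; "grip_width": finger opening in m; "grip_force": force on a finger pad.
Only numpy, scipy, OpenCV 4.12 (cv2) and the standard library are available. Lean on these libraries where they do the work, as an engineer would, in place of code of your own. Each camera call takes 0.05 s, during which the arm holds its last target. There are 200 camera calls.

## Working session

There is one attempt and no reset: what is moved stays moved. The work goes in short steps, Python scripts to look and compute and a tool call to move; the robot and the scene stay as the last step left them, time stands still between calls to the robot, and variables do not carry over. Pictures are saved under pics/ and viewed, at most 10 in all, crops included, and the job is handed in when it is done.

Besides the shell and the picture viewer there is one more tool, called as name(argument=value, ...) on one line, values as JSON. send_rows: Moves the arm, as the interface text tells. Its arguments: {"type":"object","properties":{"increments":{"type":"array"},"newtons":{"type":"number"}},"required":["increments"]}

```bash
mkdir -p pics
cat > h.py <<'E'
import numpy as np, cv2
from rig import robot
def ray(c,u,v,z):
    d=c['R'].T@np.array([(u-c['cx'])/c['fx'],(v-c['cy'])/c['fy'],1]); o=-c['R'].T@c['t']
    return o+d*(z-o[2])/d[2]
def cloud(c):
    v,u=np.mgrid[:384,:512]; z=c['range_z']
    P=np.stack([(u-c['cx'])/c['fx']*z,(v-c['cy'])/c['fy']*z,z],-1)
    return (P-c['t'])@c['R']
E
python3 - <<'E'
from h import *
import pickle
ims=[]
for n in("scene","top"):
    c=robot.camera(n); pickle.dump(c,open(n+'.pkl','wb')); ims.append(c['image'])
    print(n,c['fx'],c['cx'],c['cy'],-c['R'].T@c['t'])
    cv2.imwrite(f'pics/{n}.png',cv2.resize(c['image'][:,:,::-1],(800,600)))
print(robot.get_obs())
E
```

```text
scene 349.9171055698326 258.13572236316355 191.70699441553896 [ 1.2616108  -0.23906193  0.83065362]
top 420.2840315805714 255.77679039465986 191.6155731552488 [ 0.30411627 -0.03226587  1.52205611]
{'time': 0.1, 'q': array([-1.47352986e+00,  5.28414801e-01,  1.43376623e+00, -4.14806071e-05,
        1.18138291e+00, -1.78485385e-01]), 'joint_velocities': array([-0.00089235, -0.0020683 , -0.00144193,  0.00160823,  0.00148989,
        0.00038747]), 'joint_torque': array([ 3.33210010e-04, -4.40983558e+01, -1.77150214e+01,  6.35807798e-02,
        5.34116034e-02, -3.87234718e-05]), 'position': array([ 0.170132  , -0.60073477,  0.22964643]), 'tool_rot': array([ 9.90508596e-01,  1.37447263e-01,  2.08513546e-05, -9.85605645e-04]), 'ft_force': array([-0.6292691 , -0.38445128,  0.84974062]), 'moment': array([0.00990796, 0.00677979, 0.04936678]), 'grip_force': 0.0, 'grip_width': 0.08690318878287139}
```

View pics/scene.png

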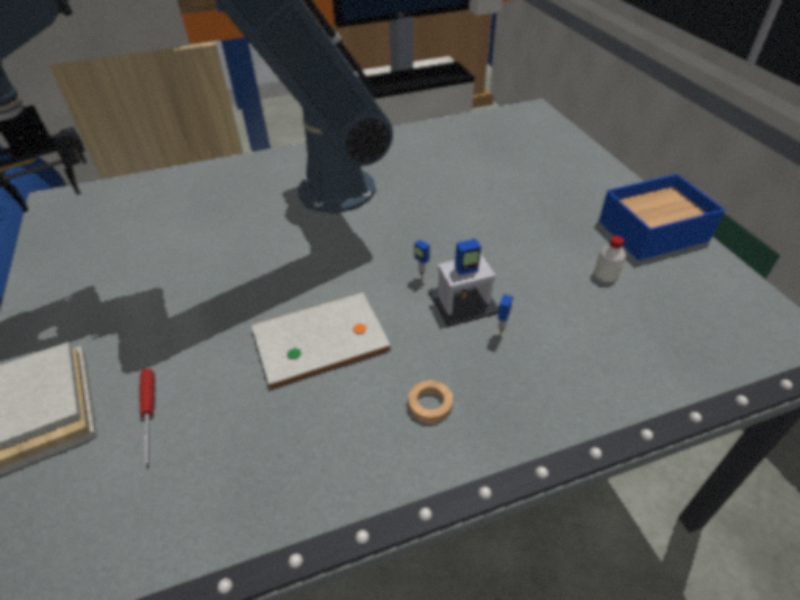

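View pics/top.png

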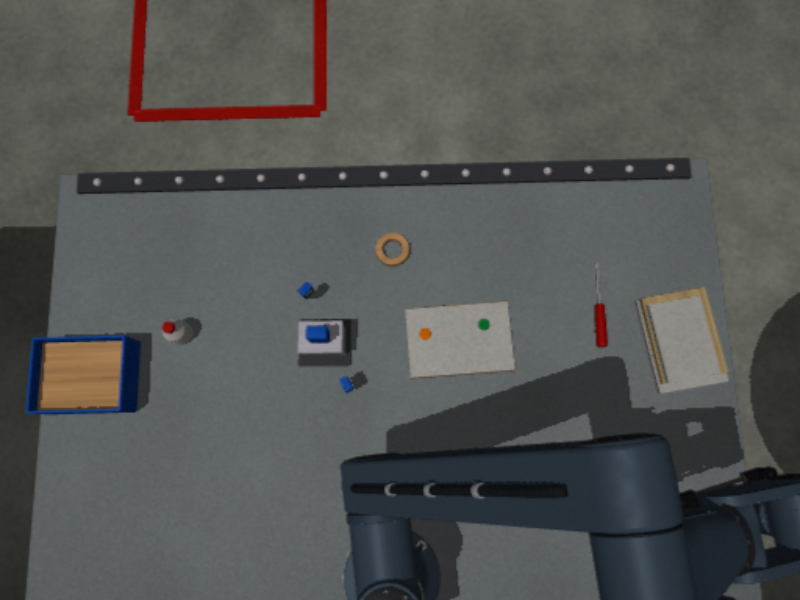

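The scene picture shows three blue gauges at (422,250), (467,256) and (505,305), which are at (347,384), (318,333) and (306,290) in the top picture. The middle one stands in the dock and looks largest, so it fits the description. I'll confirm that in a crop and measure it. The panel is at top (460,340), with the orange spot at (425,334) and the green one at (484,324).

Run:
```python
from h import *
import pickle
S=pickle.load(open('scene.pkl','rb'));T=pickle.load(open('top.pkl','rb'))
cv2.imwrite('pics/crop.png',np.hstack([cv2.resize(S['image'][135:235,250:350,::-1],(400,400),interpolation=2),cv2.resize(T['image'][165:265,170:270,::-1],(400,400),interpolation=2)]))
def comps(c,lo,hi,amin,box):
    m=cv2.inRange(cv2.cvtColor(c['image'],cv2.COLOR_RGB2HSV),lo,hi)
    k=np.zeros_like(m);k[box[0]:box[1],box[2]:box[3]]=1;m*=k
    n,l,s,ce=cv2.connectedComponentsWithStats(m)
    return [(s[i],ce[i],l==i) for i in range(1,n) if s[i][4]>=amin]
for nm,c,box in(('top',T,(170,265,180,340)),('scene',S,(140,260,150,350))):
    P=cloud(c)
    for col,lo,hi in(('blue',(105,110,40),(130,255,255)),('green',(50,110,30),(85,255,255)),('orange',(5,170,120),(18,255,255))):
        for s,ce,m in comps(c,lo,hi,8,box):
            print(nm,col,s,ce.round(1),'z.021',ray(c,*ce,.021).round(4),'zq',np.percentile(P[m][:,2],[5,50,95]).round(3))
            if col=='blue' and nm=='top':
                mm=m&(np.abs(P[...,2]-.161)<.012)
                v,u=np.where(mm)
                if len(v)>20:
                    X=np.array([ray(c,a,b,.161)[:2] for a,b in zip(u,v)])
                    print('   head top',cv2.minAreaRect((X*1000).astype(np.float32)),X.mean(0),len(v))
P=cloud(T)
for nm,z,tol,b in(('docktop',.095,.006,(200,245,185,235)),('panel',.018,.006,(185,250,250,335))):
    m=np.zeros((384,512),bool);m[b[0]:b[1],b[2]:b[3]]=1
    m&=np.abs(P[...,2]-z)<tol
    X=P[m][:,:2]; print(nm,cv2.minAreaRect((X*1000).astype(np.float32)),np.median(P[m][:,2]))
```

```text
top blue [191 180   9  11  51] [195.  184.5] z.021 [0.6421 0.1897 0.021 ] zq [0.089 0.096 0.1  ]
top blue [196 209  15  10 144] [203.  213.5] z.021 [0.534  0.1604 0.021 ] zq [0.115 0.158 0.165]
   head top ((515.8896484375, 145.68109130859375), (39.921852111816406, 23.15454864501953), 88.5448989868164) [0.51587671 0.14564721] 104
top blue [217 241   9  10  58] [221.2 245.7] z.021 [0.4168 0.0955 0.021 ] zq [0.075 0.097 0.102]
top green [306 204   7   7  38] [309.2 207.2] z.021 [ 0.5473 -0.2238  0.021 ] zq [0.015 0.02  0.025]
top orange [269 210   7   7  39] [271.8 213.2] z.021 [ 0.5286 -0.088   0.021 ] zq [0.017 0.02  0.024]
scene blue [292 153  15  23 184] [297.6 162.5] z.021 [0.3934 0.2062 0.021 ] zq [0.104 0.157 0.165]
scene blue [266 154   9  14  69] [270.4 159.7] z.021 [0.3446 0.1207 0.021 ] zq [0.063 0.097 0.103]
scene blue [319 189   9  16 101] [322.6 196.2] z.021 [0.577  0.2126 0.021 ] zq [0.064 0.094 0.103]
scene green [185 224   7   5  29] [187.8 226. ] z.021 [ 0.5493 -0.2238  0.021 ] zq [0.019 0.022 0.024]
scene orange [227 208   6   5  24] [229.7 210.1] z.021 [ 0.5309 -0.0873  0.021 ] zq [0.021 0.023 0.026]
docktop ((483.4652099609375, 143.3766632080078), (148.6009521484375, 103.2751235961914), 7.355523109436035) 0.09438290222128935
panel ((515.150146484375, -166.203369140625), (162.61387634277344, 240.49215698242188), 2.925767183303833) 0.016963409826508
```

View pics/crop.png

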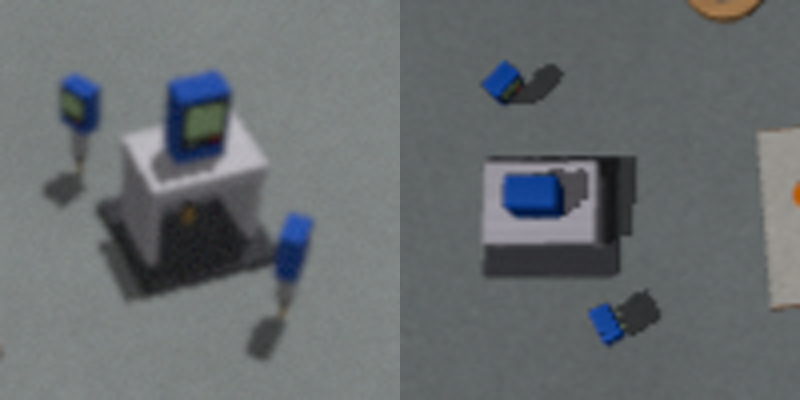

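The crop confirms it. The docked gauge at scene (467,256) is clearly the largest, with its screen facing +x, and the other two are small free-standing ones. I'll move above it now.

send_rows(increments=[0,0,-0.0125,1.45,3.1,0.25,1,0,0,-0.0125,1.45,3.1,0.25,1,0,0,-0.0125,1.45,3.1,0.25,1,0,0,-0.0125,1.45,3.1,0.25,1,0,0,-0.0125,1.45,3.1,0.25,1,0,0,-0.0125,1.45,3.1,0.25,1,0,0,-0.0125,1.45,3.1,0.25,1,0,0,-0.0125,1.45,3.1,0.25,1,0,0,-0.0125,1.45,3.1,0.25,1,0,0,-0.0125,1.45,3.1,0.25,1,0,0,-0.0125,1.45,3.1,0.25,1,0,0,-0.0125,1.45,3.1,0.25,1,0,0,-0.0125,1.45,3.1,0.25,1,0,0,-0.0125,1.45,3.1,0.25,1,0,0,-0.0125,1.45,3.1,0.25,1,0,0,-0.0125,1.45,3.1,0.25,1,0,0,-0.0125,1.45,3.1,0.25,1,0,0,-0.0125,1.45,3.1,0.25,1,0,0,-0.0125,1.45,3.1,0.25,1,0,0,-0.0125,1.45,3.1,0.25,1])

```text
time: 1.77
position: [0.4603, 0.0205, 0.2805]
tool_rot: [1.0, 0.013, -0.0, 0.0]
ft_force: [1.1, -0.6, 0.5]
grip_width: 0.087
grip_force: 0.0
```

send_rows(increments=[0,0,-0.0125,1.45,3.1,0.25,1,0,0,-0.0125,1.45,3.1,0.25,1,0,0,-0.0125,1.45,3.1,0.25,1,0,0,-0.0125,1.45,3.1,0.25,1,0,0,0,0,0,0,1,0,0,0,0,0,0,1,0,0,0,0,0,0,1])

```text
time: 2.35
position: [0.5173, 0.1424, 0.2899]
tool_rot: [1.0, -0.012, -0.001, 0.0]
ft_force: [-0.7, -0.1, 1.1]
grip_width: 0.0872
grip_force: 0.0
```

Run:
```python
from h import *
import pickle
from scipy.spatial.transform import Rotation as Ro
o=robot.get_obs();print(o['time'],o['position'],np.degrees(np.arctan2(*Ro.from_quat(o['tool_rot']).as_matrix()[[1,0],[1,1]])),Ro.from_quat(o['tool_rot']).as_matrix()[:,2],o['ft_force'],o['q'])
W=robot.camera('wrist');pickle.dump(W,open('w1.pkl','wb'));print(-W['R'].T@W['t'])
cv2.imwrite('pics/w1.png',W['image'][:,:,::-1])
P=cloud(W);m=cv2.inRange(cv2.cvtColor(W['image'],cv2.COLOR_RGB2HSV),(105,110,30),(130,255,255))>0
a=m&(np.abs(P[...,2]-.161)<.008)
v,u=np.where(a);X=np.array([ray(W,i,j,.161)[:2] for i,j in zip(u,v)])
print(len(v),cv2.minAreaRect((X*1000).astype(np.float32)),np.median(P[a],0),cv2.minAreaRect((P[a][:,:2]*1000).astype(np.float32)))
```

```text
2.35 [0.51731761 0.14238246 0.28986452] -91.34447252582572 [-2.11639244e-03 -7.23707849e-04 -9.99997499e-01] [-0.6648158  -0.1474766   1.09542806] [ 6.05383420e-02  3.40717753e-01  1.57879458e+00 -6.31906319e-04
  1.22423669e+00  1.65501623e+00]
[0.59817325 0.14038523 0.44410162]
1320 ((519.7250366210938, 144.766845703125), (40.96402359008789, 28.774438858032227), 88.65499877929688) [0.51971707 0.14479616 0.1609605 ] ((518.6986694335938, 144.7875518798828), (41.255531311035156, 28.197628021240234), 89.08094787597656)
```

View pics/w1.png

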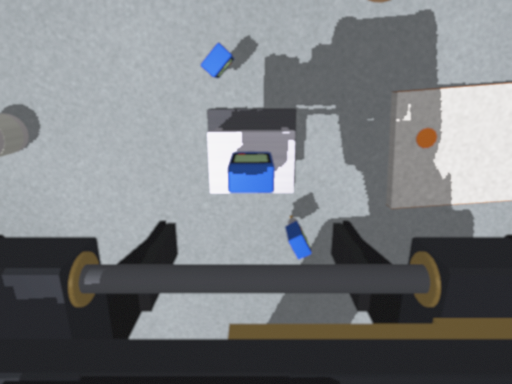

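In the wrist view the gauge head is at (251,172) with its screen on the +x side, and the orange spot is at (426,138). The jaws are aligned with the gauge's yaw, so I'll shift y by 2.5 mm, descend and close.

send_rows(increments=[0,0,0,0,0.25,-2,1,0,0,0,0,0,-2,1,0,0,0,0,0,-2,1,0,0,0,0,0,-2,1,0,0,0,0,0,-2,1,0,0,0,0,0,-2,1,0,0,0,0,0,-2,1,0,0,0,0,0,-2,1,0,0,0,0,0,-1,1,0,0,0,0,0,-0.6,1,0,0,0,0,0,0,1,0,0,0,0,0,0,1])

```text
time: 3.4
position: [0.5186, 0.1447, 0.1151]
tool_rot: [1.0, -0.013, 0.0, -0.0]
ft_force: [0.5, -0.5, -0.4]
grip_width: 0.0868
grip_force: 0.0
```

send_rows(increments=[0,0,0,0,0,0,0.6,0,0,0,0,0,0,0.5,0,0,0,0,0,0,0.4,0,0,0,0,0,0,0.2,0,0,0,0,0,0,0,0,0,0,0,0,0,0,0,0,0,0,0,0,0,0,0,0,0,0,0,0,0,0,0,0,0,0,0,0,0,0,0,0,0,0,0,0,0,0,0,0,0,0,0,0,0,0,0,0], newtons=25)

```text
time: 4.4
position: [0.5182, 0.1452, 0.1146]
tool_rot: [1.0, -0.012, 0.0, -0.0]
ft_force: [-0.9, -0.5, 0.1]
grip_width: 0.0441
grip_force: 25.0
```

Gripped, with 44.1 mm between the pads, which matches the head's width. Now I'll lift it straight up by 12 cm.

send_rows(increments=[0,0,0,0,0,0.4,0,0,0,0,0,0,0.8,0,0,0,0,0,0,1.2,0,0,0,0,0,0,1.2,0,0,0,0,0,0,1.2,0,0,0,0,0,0,1.2,0,0,0,0,0,0,1.2,0,0,0,0,0,0,1.2,0,0,0,0,0,0,1.2,0,0,0,0,0,0,1.2,0,0,0,0,0,0,0.8,0,0,0,0,0,0,0.4,0,0,0,0,0,0,0,0,0,0,0,0,0,0,0,0,0,0,0,0,0,0])

```text
time: 5.65
position: [0.5176, 0.1451, 0.2338]
tool_rot: [1.0, -0.012, -0.001, 0.0]
ft_force: [-0.0, -0.0, -2.0]
grip_width: 0.0439
grip_force: 25.0
```

Run:
```python
from h import *
import pickle
o=robot.get_obs();p=o['position'];print(o['time'],p,o['ft_force'],o['tool_rot'],o['grip_width'])
S=robot.camera('scene');pickle.dump(S,open('s2.pkl','wb'))
def proj(X): x=S['R']@X+S['t'];return S['fx']*x[0]/x[2]+S['cx'],S['fx']*x[1]/x[2]+S['cy']
u,v=map(int,proj(p)); print(u,v,'tip pred',proj(np.array([p[0],p[1],p[2]-.099])))
cv2.imwrite('pics/s2.png',cv2.resize(S['image'][v-50:v+70,u-60:u+60,::-1],(600,600),interpolation=2))
```

```text
5.65 [0.5175976  0.1450911  0.23384818] [-0.04657271 -0.03123017 -2.02519011] [ 9.99926364e-01 -1.21051685e-02 -8.52254357e-04  6.81490977e-05] 0.04387544865189746
300 136 tip pred (np.float64(298.29862641686253), np.float64(162.83046348292282))
```

View pics/s2.png

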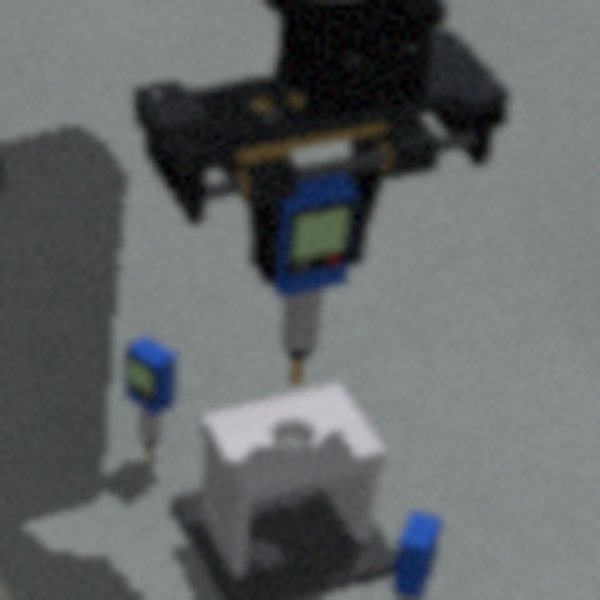

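The crop shows the gauge upright and clear of the dock. Its tip is at crop (296,383), within 1 px of the prediction. Now I'll carry it above the green spot.

send_rows(increments=[0,0,0,0.2,-1,0,0,0,0,0,0.2,-2,0,0,0,0,0,0.2,-2.7,0,0,0,0,0,0.2,-2.7,0,0,0,0,0,0.2,-2.7,0,0,0,0,0,0.2,-2.7,0,0,0,0,0,0.2,-2.7,0,0,0,0,0,0.2,-2.7,0,0,0,0,0,0.2,-2.7,0,0,0,0,0,0.2,-2.7,0,0,0,0,0,0.2,-2.7,0,0,0,0,0,0.2,-2.7,0,0,0,0,0,0.2,-2.7,0,0,0,0,0,0.2,-2.7,0,0,0,0,0,0.2,-1,0,0,0,0,0,0,-0.5,0,0,0,0,0,0,0,0,0,0,0,0,0,0,0,0,0,0,0,0,0,0])

```text
validation failed for argument at $.in...
```

send_rows(increments=[0,0,0,0,0,-0.5,0,0,0,0,0,0,-1,0,0,0,0,0,0,-1.5,0,0,0,0,0,0,-1.5,0,0,0,0,0,0,-1.5,0,0,0,0,0,0,-1.5,0,0,0,0,0,0,-1,0,0,0,0,0,0,-0.5,0,0,0,0,0,0,0,0,0,0,0,0,0,0,0,0,0,0,0,0,0,0])

```text
time: 6.62
position: [0.5189, 0.1452, 0.1451]
tool_rot: [1.0, -0.012, 0.001, -0.0]
ft_force: [0.2, 0.1, -0.9]
grip_width: 0.0438
grip_force: 25.0
```

Run:
```python
from h import *
o=robot.get_obs();p=o['position'];print(o['time'],p,o['ft_force'],o['tool_rot'],o['grip_width'])
S=robot.camera('scene');W=robot.camera('wrist')
def proj(X): x=S['R']@X+S['t'];return S['fx']*x[0]/x[2]+S['cx'],S['fx']*x[1]/x[2]+S['cy']
print(proj(p-[0,0,.0996]),proj(np.array([.548,-.224,.021])),proj(np.array([.53,-.0877,.021])))
u,v=map(int,proj(p-[0,0,.0996]));print(u,v)
cv2.imwrite('pics/s3.png',np.hstack([cv2.resize(S['image'][v-40:v+20,u-30:u+50,::-1],(400,300),interpolation=2),cv2.resize(W['image'][:,:,::-1],(400,300))]))
```

```text
6.6167 [0.51886867 0.14522517 0.14511832] [ 0.19093711  0.06312453 -0.91244626] [ 9.99926469e-01 -1.21021435e-02  7.66748078e-04 -8.14257823e-05] 0.043839275839813646
(np.float64(296.6941670484717), np.float64(184.15779426500526)) (np.float64(187.62789882019342), np.float64(225.7341113444074)) (np.float64(229.4761124521965), np.float64(209.96219484131566))
296 184
```

View pics/s3.png

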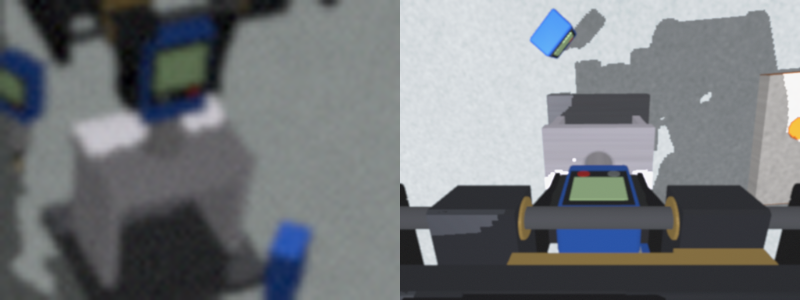

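The sideways call was refused, because one of my rows was badly formed. The descent I had queued behind it then ran, putting the barrel back down into the dock hole. The picture shows the head just above the dock plate. The force is about 0, so there was no contact. I'll lift again and send the moves one at a time.

send_rows(increments=[0,0,0,0,0,0.5,0,0,0,0,0,0,1,0,0,0,0,0,0,1.5,0,0,0,0,0,0,1.5,0,0,0,0,0,0,1.5,0,0,0,0,0,0,1.5,0,0,0,0,0,0,1,0,0,0,0,0,0,0.5,0,0,0,0,0,0,0,0,0,0,0,0,0,0,0,0,0,0,0,0,0,0])

```text
time: 7.63
position: [0.5175, 0.1451, 0.2338]
tool_rot: [1.0, -0.012, -0.001, 0.0]
ft_force: [0.4, -0.3, -2.4]
grip_width: 0.0439
grip_force: 25.0
```

send_rows(increments=[0,0,0,0.2,-1,0,0,0,0,0,0.2,-2,0,0,0,0,0,0.2,-2.7,0,0,0,0,0,0.2,-2.7,0,0,0,0,0,0.2,-2.7,0,0,0,0,0,0.2,-2.7,0,0,0,0,0,0.2,-2.7,0,0,0,0,0,0.2,-2.7,0,0,0,0,0,0.2,-2.7,0,0,0,0,0,0.2,-2.7,0,0,0,0,0,0.2,-2.7,0,0,0,0,0,0.2,-2.7,0,0])

```text
time: 8.63
position: [0.5415, -0.1569, 0.2336]
tool_rot: [1.0, -0.012, -0.001, -0.0]
ft_force: [-0.6, 0.6, -1.8]
grip_width: 0.0438
grip_force: 25.0
```

send_rows(increments=[0,0,0,0.2,-2.7,0,0,0,0,0,0.2,-2.5,0,0,0,0,0,0.2,-1.2,0,0,0,0,0,0,-0.5,0,0,0,0,0,0,0,0,0,0,0,0,0,0,0,0,0])

```text
validation failed for argument at $.in...
```

send_rows(increments=[0,0,0,0.2,-2.7,0,0,0,0,0,0.2,-2.5,0,0,0,0,0,0.2,-1.2,0,0,0,0,0,0,-0.5,0,0,0,0,0,0,0,0,0,0,0,0,0,0,0,0])

```text
time: 9.13
position: [0.5476, -0.2228, 0.234]
tool_rot: [1.0, -0.012, -0.001, -0.001]
ft_force: [-0.2, 0.2, -1.9]
grip_width: 0.044
grip_force: 25.0
```

send_rows(increments=[0,0,0,0,0,-0.5,0,0,0,0,0,0,-1,0,0,0,0,0,0,-1.5,0,0,0,0,0,0,-1.5,0,0,0,0,0,0,-1.5,0,0,0,0,0,0,-1.5,0,0,0,0,0,0,-1.5,0,0,0,0,0,0,-1,0,0,0,0,0,0,-0.5,0,0,0,0,0,0,0,0,0,0,0,0,0,0,0,0,0,0,0,0,0,0])

```text
time: 10.13
position: [0.5488, -0.224, 0.1303]
tool_rot: [1.0, -0.012, 0.001, 0.0]
ft_force: [0.5, -0.3, -1.5]
grip_width: 0.0439
grip_force: 25.0
```

Run:
```python
from h import *
o=robot.get_obs();p=o['position'];print(o['time'],p,o['ft_force'],o['tool_rot'],o['grip_width'])
S=robot.camera('scene')
def proj(X): x=S['R']@X+S['t'];return S['fx']*x[0]/x[2]+S['cx'],S['fx']*x[1]/x[2]+S['cy']
a=proj(p-[0,0,.0996]);u,v=map(int,a);print(a,proj(np.array([.548,-.224,.021])),u,v)
cv2.imwrite('pics/s4.png',cv2.resize(S['image'][v-45:v+15,u-40:u+40,::-1],(640,480),interpolation=2))
```

```text
10.1333 [ 0.54884366 -0.2240305   0.1303019 ] [ 0.47242788 -0.29052253 -1.47965743] [ 9.99927933e-01 -1.19748245e-02  7.34432426e-04  4.38389794e-04] 0.04385898775541043
(np.float64(187.1660402489594), np.float64(223.8534116220643)) (np.float64(187.62789882019342), np.float64(225.7341113444074)) 187 223
```

View pics/s4.png

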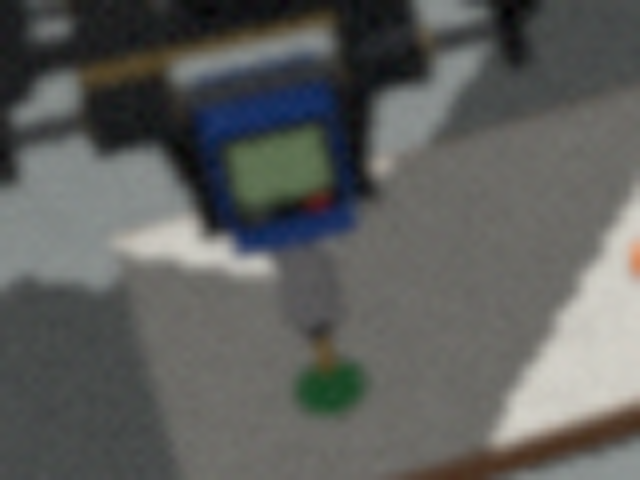

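The tip is at crop (326,365), right over the green disc at (331,385). I'll come down slowly to contact.

send_rows(increments=[0,0,0,0,0,-0.3,0,0,0,0,0,0,-0.3,0,0,0,0,0,0,-0.3,0,0,0,0,0,0,-0.2,0,0,0,0,0,0,-0.1,0,0,0,0,0,0,0,0,0,0,0,0,0,0,0])

```text
time: 10.77
position: [0.5484, -0.224, 0.1177]
tool_rot: [1.0, -0.012, 0.0, 0.0]
ft_force: [-0.0, -0.2, -0.1]
grip_width: 0.044
grip_force: 25.0
```

send_rows(increments=[0,0,0,0,0,-0.1,0,0,0,0,0,0,-0.1,0,0,0,0,0,0,-0.05,0,0,0,0,0,0,0,0,0,0,0,0,0,0,0,0,0,0,0,0,0,0,0,0,0,0,0,0,0])

```text
time: 11.35
position: [0.5484, -0.224, 0.1152]
tool_rot: [1.0, -0.012, 0.0, 0.0]
ft_force: [-0.8, 0.1, 0.7]
grip_width: 0.0438
grip_force: 25.0
```

Run:
```python
from h import *
o=robot.get_obs();print(o['time'],o['position'],o['ft_force'],o['grip_width'])
```

```text
11.35 [ 0.54837893 -0.22397269  0.11518177] [-0.76965544  0.1166154   0.66119584] 0.043776359826401934
```

The spring load is about 2.7 N, which is roughly 4.5–5.5 mm of travel, so about halfway. Now I'll lift off and go to the orange spot.

send_rows(increments=[0,0,0,0,0,0.2,0,0,0,0,0,0,0.6,0,0,0,0,0,0,1.0,0,0,0,0,0,0,0.8,0,0,0,0,0,0,0.4,0,0,0,0,-0.2,1.4,0,0,0,0,0,-0.3,2.4,0,0,0,0,0,-0.4,3.0,0,0,0,0,0,-0.4,3.0,0,0,0,0,0,-0.3,2.4,0,0,0,0,0,-0.2,1.4,0,0,0,0,0,0,0,0,0,0,0,0,0,0,0,0,0,0,0,0,0,0,0])

```text
time: 12.52
position: [0.5309, -0.0886, 0.1452]
tool_rot: [1.0, -0.012, 0.001, 0.001]
ft_force: [1.1, 0.4, -2.5]
grip_width: 0.044
grip_force: 25.0
```

send_rows(increments=[0,0,0,0,0,-0.5,0,0,0,0,0,0,-0.7,0,0,0,0,0,0,-0.5,0,0,0,0,0,0,-0.3,0,0,0,0,0,0,-0.2,0,0,0,0,0,0,-0.2,0,0,0,0,0,0,-0.1,0,0,0,0,0,0,0,0,0,0,0,0,0,0,0])

```text
time: 13.27
position: [0.5302, -0.0879, 0.1202]
tool_rot: [1.0, -0.012, -0.0, 0.0]
ft_force: [0.2, -0.1, -0.7]
grip_width: 0.044
grip_force: 25.0
```

Run:
```python
from h import *
o=robot.get_obs();p=o['position'];print(o['time'],p,o['ft_force'],o['tool_rot'],o['grip_width'])
S=robot.camera('scene')
def proj(X): x=S['R']@X+S['t'];return S['fx']*x[0]/x[2]+S['cx'],S['fx']*x[1]/x[2]+S['cy']
a=proj(p-[0,0,.0996]);u,v=map(int,a);print(a,proj(np.array([.53,-.0877,.021])),u,v)
cv2.imwrite('pics/s5.png',cv2.resize(S['image'][v-45:v+15,u-40:u+40,::-1],(640,480),interpolation=2))
```

```text
13.2667 [ 0.53016764 -0.08792698  0.12021885] [ 0.22896392 -0.13372683 -0.67099362] [ 9.99927994e-01 -1.19998248e-02 -5.05256262e-05  9.52219231e-05] 0.043965123171893945
(np.float64(229.43023911574613), np.float64(210.09997943136887)) (np.float64(229.4761124521965), np.float64(209.96219484131566)) 229 210
```

View pics/s5.png

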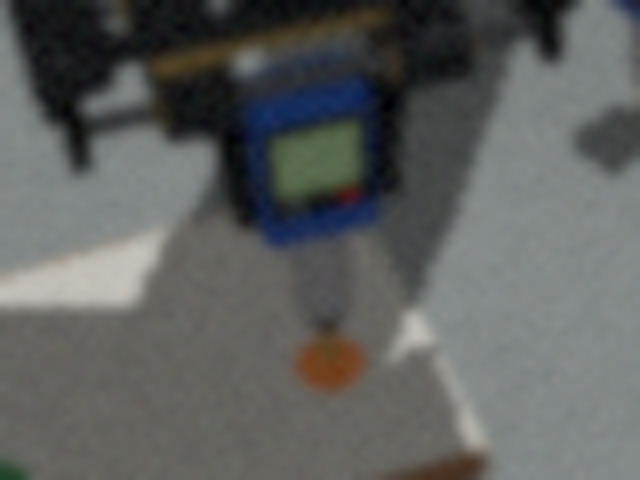

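The tip is just touching the orange disc at crop (330,360), near its centre. I'll press about 4.8 mm further.

send_rows(increments=[0,0,0,0,0,-0.15,0,0,0,0,0,0,-0.15,0,0,0,0,0,0,-0.1,0,0,0,0,0,0,-0.08,0,0,0,0,0,0,0,0,0,0,0,0,0,0,0,0,0,0,0,0,0,0,0,0,0,0,0,0,0])

```text
time: 13.98
position: [0.5304, -0.0879, 0.1154]
tool_rot: [1.0, -0.012, 0.0, 0.0]
ft_force: [-0.5, -0.4, 0.2]
grip_width: 0.0441
grip_force: 25.0
```

Same depth as on green. Now I'll lift straight up.

send_rows(increments=[0,0,0,0,0,0.2,0,0,0,0,0,0,0.6,0,0,0,0,0,0,1.2,0,0,0,0,0,0,1.8,0,0,0,0,0,0,1.8,0,0,0,0,0,0,1.8,0,0,0,0,0,0,1.8,0,0,0,0,0,0,1.8,0,0,0,0,0,0,1.8,0,0,0,0,0,0,1.8,0,0,0,0,0,0,1.8,0,0,0,0,0,0,1.8,0,0,0,0,0,0,1.8,0,0,0,0,0,0,1.0,0,0,0,0,0,0,0.5,0,0,0,0,0,0,0,0])

```text
time: 15.32
position: [0.5304, -0.0879, 0.3311]
tool_rot: [1.0, -0.012, 0.001, 0.0]
ft_force: [0.5, 0.4, -1.1]
grip_width: 0.0441
grip_force: 25.0
```

send_rows(increments=[0,-0.03,0,0,0,0,0,0,-0.06,0,0,0,0,0,0,-0.08,0,0,0,0,0,0,-0.08,0,0,0,0,0,0,-0.08,0,0,0,0,0,0,-0.08,0,0,0,0,0,0,-0.08,0,0,0,0,0,0,-0.08,0,0,0,0,0,0,-0.08,0,0,0,0,0,0,-0.08,0,0,0,0,0,0,-0.08,0,0,0,0,0,0,-0.06,0,0,0,0,0,0,-0.03,0,0,0,0,0,0,0,0,0,0,0,0,0,0,0,0,0,0,0,0,0,0,0,0,0,0,0,0,0,0,0,0,0,0])

```text
validation failed for argument at $.in...
```

Run:
```python
from h import *
from scipy.spatial.transform import Rotation as Ro
o=robot.get_obs();p=o['position'];R=Ro.from_quat(o['tool_rot']).as_matrix()
print(o['time'],p,o['ft_force'],o['grip_width'],o['grip_force'],np.abs(o['joint_velocities']).max(),'tilt',np.degrees(np.arccos(-R[2,2])),R.round(3),'tip',p+R[:,2]*.0996)
S=robot.camera('scene')
x=S['R']@p+S['t'];u,v=int(S['fx']*x[0]/x[2]+S['cx']),int(S['fx']*x[1]/x[2]+S['cy'])
P=cloud(S);m=cv2.inRange(cv2.cvtColor(S['image'],cv2.COLOR_RGB2HSV),(35,40,60),(75,160,220))>0
k=np.zeros_like(m);k[v-40:v+40,u-40:u+40]=1;m&=k
Q=P[m];n=np.linalg.svd(Q-np.median(Q,0))[2][2];print(len(Q),np.median(Q,0),'screen normal',n)
cv2.imwrite('pics/s6.png',cv2.resize(S['image'][v-60:v+60,u-80:u+80,::-1],(640,480),interpolation=2))
```

```text
15.3167 [ 0.53043057 -0.08787618  0.33107509] [ 0.46908503  0.38414262 -1.05629417] 0.04412695276504464 24.992238907143474 0.033059966245652744 tilt 0.09775456520338989 [[ 1.    -0.024  0.002]
 [-0.024 -1.    -0.001]
 [ 0.002  0.    -1.   ]] tip [ 0.53059214 -0.08792883  0.23147524]
139 [ 0.54609436 -0.0874453   0.35567005] screen normal [-0.57265331 -0.12812732  0.80972315]
```

View pics/s6.png

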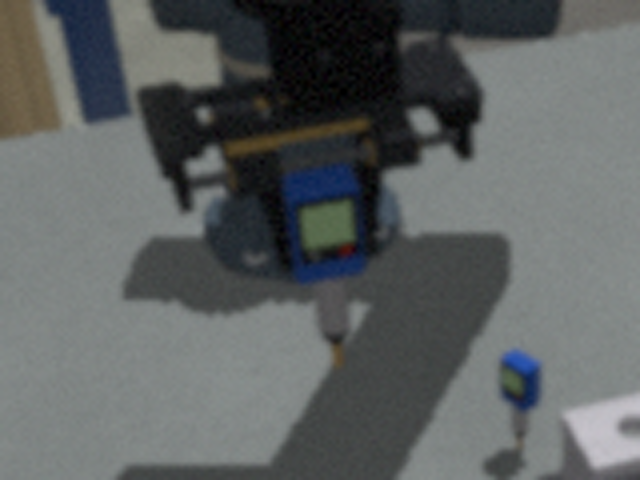

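The gauge was lifted and is still upright, with its tip at crop (338,355). The tilt call was badly formed and got refused, so I'll send it again.

send_rows(increments=[0,-0.05,0,0,0,0,0,0,-0.08,0,0,0,0,0,0,-0.08,0,0,0,0,0,0,-0.08,0,0,0,0,0,0,-0.08,0,0,0,0,0,0,-0.08,0,0,0,0,0,0,-0.08,0,0,0,0,0,0,-0.08,0,0,0,0,0,0,-0.08,0,0,0,0,0,0,-0.08,0,0,0,0,0,0,-0.08,0,0,0,0,0,0,-0.05,0,0,0,0,0])

```text
time: 16.37
position: [0.5297, -0.0848, 0.3283]
tool_rot: [0.913, -0.009, 0.409, -0.009]
ft_force: [0.1, 0.6, -2.3]
grip_width: 0.0439
grip_force: 25.0
```

send_rows(increments=[0,0,0,0,0,0,0,0,0,0,0,0,0,0,0,0,0,0,0,0,0,0,0,0,0,0,0,0,0,0,0,0,0,0,0,0,0,0,0,0,0,0])

```text
time: 16.87
position: [0.5315, -0.0853, 0.3304]
tool_rot: [0.912, -0.008, 0.41, -0.009]
ft_force: [0.1, -0.4, -2.4]
grip_width: 0.0438
grip_force: 25.0
```

Run:
```python
from h import *
from scipy.spatial.transform import Rotation as Ro
o=robot.get_obs();p=o['position'];R=Ro.from_quat(o['tool_rot']).as_matrix()
print(o['time'],p,o['ft_force'],o['grip_width'],o['grip_force'],np.abs(o['joint_velocities']).max(),'tilt',np.degrees(np.arccos(-R[2,2])),'tip',p+R[:,2]*.0996)
S=robot.camera('scene')
def proj(X): x=S['R']@X+S['t'];return np.array([S['fx']*x[0]/x[2]+S['cx'],S['fx']*x[1]/x[2]+S['cy']])
u,v=map(int,proj(p)); print('tip pred crop',(proj(p+R[:,2]*.0996)-[u-80,v-60])*4)
cv2.imwrite('pics/s7.png',cv2.resize(S['image'][v-60:v+60,u-80:u+80,::-1],(640,480),interpolation=2))
```

```text
16.8667 [ 0.53152389 -0.08528159  0.33042455] [ 0.05265304 -0.40984583 -2.39789373] 0.043765873975688235 24.992238983977586 0.008045674285811748 tilt 48.368317780944544 tip [ 0.60596138 -0.08428808  0.26425632]
tip pred crop [364.86484649 396.176005  ]
```

View pics/s7.png

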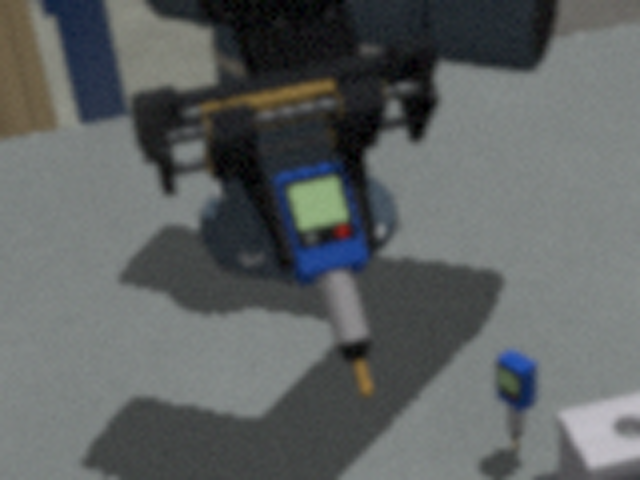

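The picture shows the gauge tilted back 48.4° with its screen up. Its tip is at crop (366,392), within 1 px of where the arm pose puts it, so it hasn't slipped. I'll add a little tilt for margin, then let it settle and hand in.

send_rows(increments=[0,-0.02,0,0,0,0,0,0,-0.02,0,0,0,0,0,0,0,0,0,0,0,0,0,0,0,0,0,0,0,0,0,0,0,0,0,0,0,0,0,0,0,0,0,0,0,0,0,0,0,0,0,0,0,0,0,0,0])

```text
time: 17.58
position: [0.5313, -0.0853, 0.3302]
tool_rot: [0.904, -0.008, 0.428, -0.009]
ft_force: [-0.1, 0.2, -2.5]
grip_width: 0.0439
grip_force: 25.0
```

Run:
```python
from h import *
from scipy.spatial.transform import Rotation as Ro
o=robot.get_obs();R=Ro.from_quat(o['tool_rot']).as_matrix()
print(o['time'],o['position'],'tilt',np.degrees(np.arccos(-R[2,2])),np.abs(o['joint_velocities']).max(),o['grip_width'])
print(robot.hand_in())
```

```text
17.5833 [ 0.5312748  -0.08531798  0.33023592] tilt 50.65192656536681 0.0036011588456078113 0.043894953981161854
the job is handed in; nothing more can be done
None
```

I pressed the gauge about halfway on the green spot, then on the orange, and handed in at 17.6 s with it held still, tilted back 50.7° with its lowest point about 26 cm up; a refused move early on made the arm lower it back into the dock hole once, with no sign of contact, before I lifted it out again.

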